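# Trip test of a breaker box: press the test button, lift the dropped lever back

## Task

Do the trip test on the breaker box: push in its round test button under the guard so that the standing lever drops, and let the button come out again. Then lift the lever back up until it catches and stays standing by itself. Do not push about the screwdriver, the solder spool and the cutters that lie round the box.

Things in the scene. Friction and masses are not known exactly. Their poses are not given: they have to be found in the camera images.
- console: Breaker box, fixed: grey box 170 x 280 x 60 mm on a dark steel stand, its metal face sloping 35 degrees from level, low edge towards the robot (outward normal (-0.574, 0, 0.819)). Origin: on the counter under the face's centre, which is 108 mm up; x away from the robot, y left, z up. Low edge of the face: x -70, z 59 mm. Button at y = +80 mm, lever at y = -80 mm.
- guard_edge (a point): Middle of the front edge of the dark flat guard roof over the button, 90 mm wide along y and 9 mm thick, 226 mm above the counter; the roof runs level from here to an upright 136 mm behind. It leaves room for the hand only if the tool is tilted some 30 to 50 degrees, fingers pointing down and away from the robot, about square to the face.
- button_top (a point): Centre of the top of the test button, a round black cap of 44 mm diameter, 20 mm out of the face at rest, in a flat ring 62 mm across and 7 mm high. It is pushed square to the face. The point moves with it.
- test_button (a joint): Travel of the test button, m: 0 = out, 0.012 = fully in. Its spring takes 2 N at the start and 5.5 N fully in. The lever is let go at about 0.006; push it fully in to be sure.
- lever_handle (a point): Centre of the lever's handle, a black cylinder 24 mm in diameter and 40 mm long along the console's y, on a flat steel arm 14 mm wide, 85 mm from the hinge axis. Lever up: straight above the hinge, 200 mm above the counter; dropped: 125 mm above the counter. It can be pinched at its two ends and led round the arc with the tool's direction unchanged, or pushed up from below.
- lever_hinge (a point): Fixed point on the lever's hinge axis in the middle of the lever's width; the axis runs along the console's y, 115 mm above the counter.
- trip_lever (a joint): Lever angle, rad: 0 = standing straight up on its catch (rests at 0.02 to 0.04), growing as it falls towards the robot to 1.45 (dropped, 7 degrees above level). A spring presses it down (2 N at the handle). Lifting, it runs over the catch from 0.6 on (up to 4 N, moving the button); the catch snaps behind it at about 0.04 and the stop is at -0.15: lift it to about -0.08 before letting go.
- driver_desk: Loose small screwdriver with a blue handle, 152 mm long along its y, 14 mm wide, 16 mm high, lying in front of the box. Bystander. Origin under its centre.
- solder_spool_a: Loose grey solder spool, 52 mm across, 35 mm high, standing to the left of the box. Bystander. Origin under its centre.
- cutters_red: Loose cutters with red handles, 122 mm long along their y, 44 mm wide, 11 mm high, lying to the right of the box. Bystander. Origin under their centre.

How it is judged:
By the outcome, as a careful person would: the job done as asked, in the order asked, and still so for the second after the job is handed in, with the robot touching nothing.
It also fails if it takes over 48 s, if anything falls off the work surface, if the arm or the gripper's body presses on something with over 40 N, if the wrist force passes 120 N, or if a joint passes its speed limit or range.

## Robot

A 6-joint arm with a two-finger parallel gripper is mounted at the origin on a cart in front of the work surface, level with it; the furniture and walls round the work are solid. World frame = base frame: x ahead of the robot, y to its left, z up, the work surface at z = 0. Lengths are in m, angles in rad, forces in N, time in s.
With the tool pointing down it reaches from about 0.35 to 0.775 m from the base axis. Payload 7.3 kg.
Tool frame: the origin (TCP) lies at the very end of the fingers, on their centre line; the grasp point (between the pads) lies 19 mm behind it; z points along the fingers, y is the line along which they close (so a half turn about z gives the same grasp; the last joint's range is limited). The gripper opens to 92 mm and grips with 3 to 60 N. Pads are 19 mm wide; open, the fingers measure 130 mm over their backs; the gripper's body (75 mm by 190 mm) begins 47 mm behind the grasp point.
Start: joints at [-1.358, 0.342, 1.524, -0, 1.275, -0.146], TCP at [0.184, -0.492, 0.227] pointing down, gripper open.
Joint ranges: [-2.53, 2.53], [-0.77, 2.02], [0.04, 2.7], [-1, 4.14], [0.28, 2.66], [-3.11, 3.11]. Speed limits (rad/s): [2.57, 2.57, 3.14, 3.14, 3.14, 3.14].

## Interface

Orientations are given as [roll, pitch, yaw] about the fixed x, y, z axes, in that order (R = Rz(yaw) Ry(pitch) Rx(roll)).
In Python, from cell import telemetry, eyes, job gives the robot as it stands.
- The arm moves only by the tool apply_moves, never from a script. Its arguments are lists of equal length, an entry for each row: "delta_pos": the shift along the world's x, y, z each as a share of 0.4 m, from -1 to 1, a list of three; "dr": the turn, a rotation vector about the world's x, y, z each as a share of 0.5 rad, from -1 to 1, a list of three; "jaw": the opening, from 0 (shut) to 1 (fully open). A call has 1 to 8 rows; each row is the pose to reach, as a shift and turn from the pose commanded when the call began; what a row does not reach only later rows make up. A row lasts 1/12 s, in which the tool goes at most 41.7 mm and 7.16 degrees, less where a joint would pass 70% of its speed; a pose out of reach is approached as far as the arm can. A call with a number of a shift or a turn outside -1 to 1 is refused whole. A call with a gripper value outside its range is refused whole. The fingers move at their own pace and stop on an object; "force" is the grip in N (left out, the last holds). Time passes only in rows, so rows that repeat a pose let the fingers close. It gives the time, the measured TCP pose, the force, the opening and the grip force at its end, in the units of the state.
- telemetry.observe(): the state, without advancing time (a new reading comes with each control period).
- eyes.read_camera(name): name is "scene" or "top" or "wrist"; returns the picture (384x512x3 uint8, red, green, blue); there is no depth.
- eyes.camera_model(name): a dict with "vertical_fov" (degrees; the focal length in pixels is half the picture's height over the tangent of half this angle, whatever the lens; pixels are square), "cx", "cy" (the principal point, pixels), "rvec" (rotation vector, rad) and "tvec" (3), from world to camera coordinates, as OpenCV has them; the wrist camera has in their place "hand_eye" (4x4, takes a point from camera to tool coordinates, whose origin is the TCP and whose axes are the flange's). Camera axes: x right, y down, z forward; pixel columns grow to the right and rows downward; lengths in m; the calibration is good to about 2 mm. A picture is of the moment at which its call begins: read the wrist's pose just before it. camera_model takes no time and is no camera call.
- job.hand_in(): hands the job in; it is judged then, once.
The state is a dict: "time": time; "qpos": joint angles; "qvel": joint speeds; "joint_efforts": joint torques, N m; "tool_pos": TCP position; "tool_rot": TCP orientation; "contact_force": force on the tool from outside, world axes, zero at the start; "torque": the same for the moment, N m; "opening": finger opening in m; "grip_force": force on a finger pad.
Only numpy, scipy, OpenCV 4.12 (cv2) and the standard library are available. Lean on these libraries where they do the work, as an engineer would, in place of code of your own. Each camera call takes 0.05 s, during which the arm holds its last target. There are 200 camera calls.

## Working session

There is one attempt and no reset: what is moved stays moved. The work goes in short steps, Python scripts to look and compute and a tool call to move; the robot and the scene stay as the last step left them, time stands still between calls to the robot, and variables do not carry over. Pictures are saved under pics/ and viewed, at most 10 in all, crops included, and the job is handed in when it is done.

Besides the shell and the picture viewer there is one more tool, called after "Emit:" in YAML: its name, and indented under it one key for each argument. apply_moves: Moves the arm, as the interface text tells. Its arguments: {"type":"object","properties":{"delta_pos":{"type":"array"},"dr":{"type":"array"},"jaw":{"type":"array"},"force":{"type":"number"}},"required":["delta_pos","dr","jaw"]}

```bash
mkdir -p pics; ls; python3 - <<'E'
from cell import telemetry, eyes, job
import cv2, numpy as np
for n in ("scene","top"):
    im=eyes.read_camera(n); cv2.imwrite(f"pics/{n}0.png",im[:,:,::-1]); print(n,eyes.camera_model(n))
s=telemetry.observe(); print({k:np.round(v,3).tolist() for k,v in s.items()})
E
```

```text
pics
scene {'vertical_fov': 52.461262908973865, 'cx': 257.70744553229565, 'cy': 190.87396108743803, 'rvec': array([ 0.54339321, -2.55885897,  1.32687813]), 'tvec': array([0.40737334, 0.33700034, 0.81234752])}
top {'vertical_fov': 45.71998747802754, 'cx': 250.053520966164, 'cy': 189.76162297043072, 'rvec': array([ 2.14500458, -2.11683287,  0.1880239 ]), 'tvec': array([-0.18868379,  0.52271499,  1.26444202])}
{'time': 0.1, 'qpos': [-1.358, 0.343, 1.525, 0.0, 1.275, -0.146], 'qvel': [0.001, -0.001, -0.003, 0.002, 0.0, -0.0], 'joint_efforts': [0.003, -43.2, -24.469, 0.072, 0.053, -0.0], 'tool_pos': [0.184, -0.491, 0.226], 'tool_rot': [-3.14, -0.0, 0.359], 'contact_force': [0.269, 1.104, 0.653], 'torque': [-0.007, -0.021, -0.013], 'grip_force': 0.0, 'opening': 0.092}
```

View pics/scene0.png

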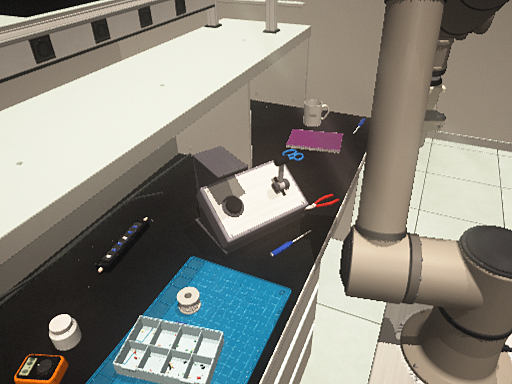

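View pics/top0.png

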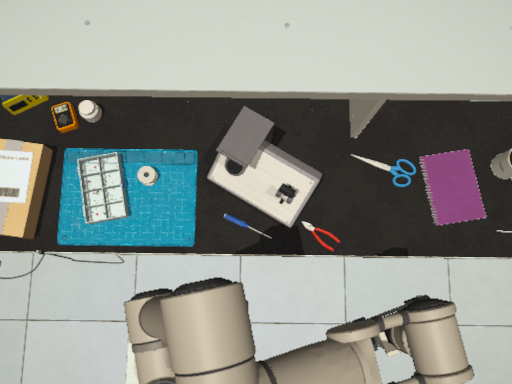

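The scene view shows the box at about (255,200), with the button at (232,205) and the lever handle at (281,168). In the top view the box is at (265,170), yawed, with the roof at (247,137) and the lever at (287,192). I'll enlarge both.

```bash
python3 - <<'E'
import cv2
a=cv2.imread("pics/scene0.png")[140:260,185:345]; cv2.imwrite("pics/sc.png",cv2.resize(a,None,fx=5,fy=5,interpolation=cv2.INTER_CUBIC))
a=cv2.imread("pics/top0.png")[100:250,190:350]; cv2.imwrite("pics/tc.png",cv2.resize(a,None,fx=4,fy=4,interpolation=cv2.INTER_CUBIC))
E
```

```text
(no output)
```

View pics/sc.png

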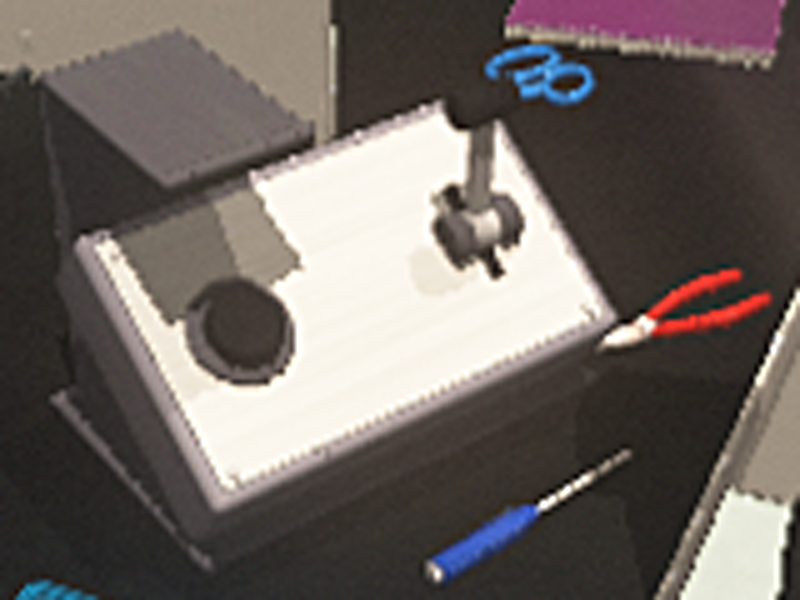

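View pics/tc.png

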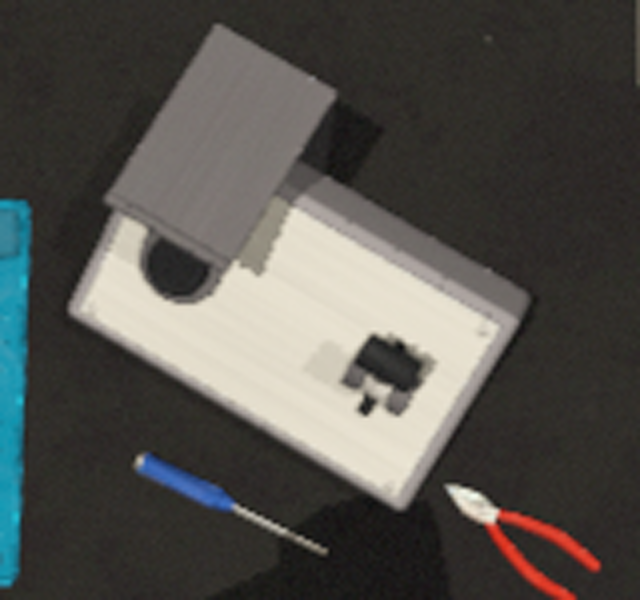

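```bash
cat > geo.py <<'E'
import numpy as np, cv2
from cell import eyes
from scipy.optimize import least_squares
M={}
for n in("scene","top"):
    m=eyes.camera_model(n); f=192/np.tan(np.radians(m["vertical_fov"]/2))
    M[n]=(np.array([[f,0,m["cx"]],[0,f,m["cy"]],[0,0,1]]),m["rvec"],m["tvec"])
def proj(n,P): K,r,t=M[n]; return cv2.projectPoints(np.atleast_2d(P).astype(float),r,t,K,None)[0][:,0]
def sc(p): return (np.array(p)+.5)/5-.5+[185,140]
def tc(p): return (np.array(p)+.5)/4-.5+[190,100]
def world(p,L):
    L=np.atleast_2d(L); c,s=np.cos(p[2]),np.sin(p[2])
    return np.c_[p[0]+c*L[:,0]-s*L[:,1],p[1]+s*L[:,0]+c*L[:,1],L[:,2]]
def tri(us,ut):
    return least_squares(lambda X:np.r_[proj("scene",X)[0]-us,proj("top",X)[0]-ut],[.6,0,.1])
def plane(n,u,z):
    K,r,t=M[n];R=cv2.Rodrigues(np.array(r))[0];d=R.T@np.linalg.inv(K)@[*u,1];o=-R.T@t
    return o+d*(z-o[2])/d[2]
E
python3 - <<'E'
from geo import *
a,b=.0696,.0488
L=np.array([[-a,.14,.0592],[-a,-.14,.0592],[a,-.14,.1568],[a,.14,.1568]])
S=sc([(213,507),(614,318),(440,100),(78,238)]); T=tc([(70,312),(402,509),(515,315)])
f=lambda p:np.r_[(proj("scene",world(p,L))-S).ravel(),(proj("top",world(p,L[:3]))-T).ravel()]
r=least_squares(f,[.6,0,-.5]); p=r.x; print("pose",p,np.round(r.fun,1))
def inv(X): d=np.array(X)-[p[0],p[1],0];c,s=np.cos(p[2]),np.sin(p[2]);return np.round([c*d[0]+s*d[1],-s*d[0]+c*d[1],d[2]],4)
for nm,u,t in[("roofFL",(168,185),(107,203)),("roofFR",(312,130),(232,262)),("roofBR",(178,32),(336,95)),("roofBL",(43,80),(219,25)),("handle",(475,106),(390,362)),("hinge",(480,228),(378,385))]:
    q=tri(sc(u),tc(t)); print(nm,q.x.round(4),inv(q.x),q.fun.round(1))
n=np.array([-.574,0,.819])
print("button scene at z guesses",[ (z,inv(plane("scene",sc((246,322)),z))) for z in(.1,.11,.12,.13)])
print("top lever handle z=.2", inv(plane("top",tc((390,362)),.2)), "scene",inv(plane("scene",sc((475,106)),.2)))
for nm,u in(("drv1",(140,460)),("drv2",(326,552)),("cut1",(447,487)),("cut2",(598,568))): print(nm,plane("top",tc(u),.008).round(3))
print("shelf edge",[plane("top",(256,93),z).round(2) for z in(.2,.3,.4,.5)])
E
```

```text
pose [ 0.54952891 -0.20869126 -0.50491504] [ 0.3  2.   0.1  0.1  5.5 -3.9 -3.1  0.7 -2.1  0.   0.7 -0.8  1.1 -1.5]
roofFL [ 0.5929 -0.0956  0.2288] [-0.0167  0.1199  0.2288] [ 0.3  0.1 -0.1 -0.3]
roofFR [ 0.5549 -0.1751  0.2254] [-0.0115  0.032   0.2254] [-0.5 -0.1  0.1  0.4]
roofBR [ 0.6663 -0.239   0.2266] [0.1168 0.03   0.2266] [ 0.4  0.1 -0.1 -0.4]
roofBL [ 0.7105 -0.1646  0.2257] [0.1196 0.1165 0.2257] [-0.3 -0.1  0.1  0.3]
handle [ 0.5006 -0.2754  0.197 ] [-0.0105 -0.0821  0.197 ] [ 0.7  0.1 -0.2 -0.7]
hinge [ 0.4973 -0.2743  0.1174] [-0.014  -0.0826  0.1174] [ 0.1  0.  -0.  -0.1]
button scene at z guesses [(0.1, array([0.0139, 0.0621, 0.1   ])), (0.11, array([0.0025, 0.0691, 0.11  ])), (0.12, array([-0.0089,  0.0761,  0.12  ])), (0.13, array([-0.0203,  0.0831,  0.13  ]))]
top lever handle z=.2 [-0.0124 -0.0833  0.2   ] scene [-0.0127 -0.0777  0.2   ]
drv1 [ 0.457 -0.108  0.008]
drv2 [ 0.391 -0.245  0.008]
cut1 [ 0.44  -0.333  0.008]
cut2 [ 0.382 -0.443  0.008]
shelf edge [array([ 0.76, -0.19,  0.2 ]), array([ 0.72, -0.19,  0.3 ]), array([ 0.68, -0.19,  0.4 ]), array([ 0.64, -0.19,  0.5 ])]
```

```bash
python3 - <<'E'
from geo import *
a=.0696
L=np.array([[-a,.14,.0592],[-a,-.14,.0592],[a,.14,.1568],[a,-.14,.1568]])
S=sc([(213,507),(614,318),(78,238)]); T=tc([(70,312),(402,509),(515,315)])
RS=sc([(168,185),(312,130),(178,32),(43,80)]);RT=tc([(107,203),(232,262),(336,95),(219,25)])
def roof(g,h): return np.array([[g,.125,h],[g,.035,h],[g+.136,.035,h],[g+.136,.125,h]])
def f(q):
    p=q[:3];W=lambda l:world(p,l);t=np.tan(np.radians(35))
    bt=[[q[4]-.01147,.08,.108+q[4]*t+.01638]]
    return np.r_[(proj("scene",W(L[:3]))-S).ravel(),(proj("top",W(L[[0,1,3]]))-T).ravel(),
     (proj("scene",W(roof(q[3],.226)))-RS).ravel(),(proj("top",W(roof(q[3],.226)))-RT).ravel(),
     (proj("scene",W([[q[5],-.08,.2],[q[5],-.08,.115]]))-sc([(475,106),(480,228)])).ravel(),
     (proj("top",W([[q[5],-.08,.2]]))-tc([(390,362)])).ravel(),
     (proj("scene",W(bt))-sc((246,322))).ravel()]
r=least_squares(f,[.55,-.2,-.5,-.01,0,-.01],loss="soft_l1"); q=r.x
print(q.round(4));print(f(q).round(1))
t=np.tan(np.radians(35))
bl=[q[4]-.01147,.08,.108+q[4]*t+.01638]
for n,l in(("btn",bl),("guard",[q[3],.08,.226]),("handle",[q[5],-.08,.2]),("hinge",[q[5],-.08,.115])): print(n,np.round(l,4),world(q[:3],l).round(4))
E
```

```text
[ 0.5482 -0.2122 -0.5248 -0.0181 -0.0025 -0.0107]
[ 0.4  0.9  1.2  0.1 -2.1 -0.5 -0.8 -0.6  1.   0.3  2.4  0.2 -0.5  1.
  0.9  0.5  0.3 -0.1 -1.3 -0.1 -0.3 -0.9 -0.8  2.3  0.7 -0.8 -0.5 -0.6
  1.4 -0.8 -0.2  0.3  0.2 -0.2  0.4 -0.2]
btn [-0.014   0.08    0.1226] [[ 0.5762 -0.136   0.1226]]
guard [-0.0181  0.08    0.226 ] [[ 0.5726 -0.1339  0.226 ]]
handle [-0.0107 -0.08    0.2   ] [[ 0.4989 -0.2761  0.2   ]]
hinge [-0.0107 -0.08    0.115 ] [[ 0.4989 -0.2761  0.115 ]]
```

```bash
cat > want.py <<'E'
import sys
from geo import *
from cell import telemetry
from scipy.spatial.transform import Rotation as R
Q=np.array([.5482,-.2122,-.5248]); AX=lambda d:np.array([np.sin(np.radians(d)),0,-np.cos(np.radians(d))])
def target(l,tilt,back=0,flip=0):
    l=np.array(l)-back*AX(tilt)
    return world(Q,l)[0], R.from_euler('z',Q[2])*R.from_euler('y',-np.radians(tilt))*R.from_euler('x',np.pi)*R.from_euler('z',np.pi*flip)
def show(P,Rt):
    s=telemetry.observe(); D=(Rt*R.from_euler('xyz',s["tool_rot"]).inv()).as_rotvec()
    print("t",round(s["time"],2),"target",P.round(4),"dpos",((P-s["tool_pos"])/.4).round(3),"dr",(D/.5).round(3),"q",np.round(s["qpos"],2),"F",np.round(s["contact_force"],1))
E
python3 - <<'E'
from want import *
print(eyes.camera_model("wrist")["hand_eye"].round(3))
for f in(0,1): show(*target([-.014,.08,.1226],40,.15,f))
E
```

```text
[[-0.    -0.969 -0.248  0.067]
 [ 1.    -0.     0.    -0.   ]
 [-0.001 -0.248  0.969 -0.158]
 [ 0.     0.     0.     1.   ]]
t 0.1 target [ 0.4927 -0.0876  0.2375] dpos [0.771 1.009 0.028] dr [-0.122 -1.436 -1.694] q [-1.36  0.34  1.52  0.    1.28 -0.15] F [0.3 1.1 0.7]
t 0.1 target [ 0.4927 -0.0876  0.2375] dpos [0.771 1.009 0.028] dr [-1.724  0.14   4.295] q [-1.36  0.34  1.52  0.    1.28 -0.15] F [0.3 1.1 0.7]
```

Emit:
apply_moves:
  delta_pos:
    - [0,0,0.1]
    - [0.05,0.05,0.2]
    - [0.1,0.15,0.3]
    - [0.15,0.25,0.3]
    - [0.2,0.3,0.3]
  dr:
    - [0,0,0.2]
    - [0,0,0.4]
    - [0,0,0.6]
    - [0,0,0.8]
    - [0,0,1]
  jaw: [0,0,0,0,0]

```text
time: 0.52
tool_pos: [0.2588, -0.3784, 0.3476]
tool_rot: [3.139, 0.002, 0.862]
contact_force: [0.4, 0.3, -0.5]
opening: 0.0631
grip_force: 0.0
```

Emit:
apply_moves:
  delta_pos:
    - [0.04,0.07,0]
    - [0.08,0.14,0]
    - [0.12,0.21,0]
    - [0.16,0.28,0]
    - [0.2,0.35,0]
  dr:
    - [0,0,0.2]
    - [0,0,0.4]
    - [0,0,0.6]
    - [0,0,0.8]
    - [0,0,1]
  jaw: [0,0,0,0,0]

```text
time: 0.93
tool_pos: [0.3391, -0.2374, 0.3454]
tool_rot: [-3.141, -0.0, 1.363]
contact_force: [0.5, -0.1, -0.1]
opening: 0.0296
grip_force: 0.0
```

Emit:
apply_moves:
  delta_pos:
    - [0.04,0.07,0]
    - [0.08,0.14,0]
    - [0.12,0.21,0]
    - [0.16,0.28,0]
    - [0.2,0.35,0]
  dr:
    - [0,0,0.2]
    - [0,0,0.4]
    - [0,0,0.6]
    - [0,0,0.8]
    - [0,0,1]
  jaw: [0,0,0,0,0]

```text
time: 1.35
tool_pos: [0.4191, -0.0974, 0.3454]
tool_rot: [-3.141, -0.0, 1.864]
contact_force: [-0.5, -0.3, -0.1]
opening: 0.001
grip_force: 0.0
```

```bash
python3 - <<'E'
from want import *
show(*target([-.014,.08,.1226],40,.15,1))
E
```

```text
t 1.35 target [ 0.4927 -0.0876  0.2375] dpos [ 0.184  0.024 -0.27 ] dr [-1.12  -0.887  1.443] q [-0.41  0.09  1.52 -0.    1.53 -0.7 ] F [-0.5 -0.3 -0.1]
```

Emit:
apply_moves:
  delta_pos:
    - [0,0,0]
    - [0,0,0]
    - [0,0,0]
    - [0,0,0]
    - [0,0,0]
  dr:
    - [-0.112,-0.089,0.144]
    - [-0.224,-0.178,0.288]
    - [-0.336,-0.266,0.432]
    - [-0.448,-0.355,0.576]
    - [-0.56,-0.444,0.72]
  jaw: [0,0,0,0,0]

```text
time: 1.77
tool_pos: [0.4188, -0.0986, 0.3454]
tool_rot: [3.068, 0.351, 2.214]
contact_force: [-0.4, -0.5, -0.6]
opening: 0.0004
grip_force: 0.0
```

Emit:
apply_moves:
  delta_pos:
    - [0.04,0,-0.04]
    - [0.08,0.01,-0.1]
    - [0.12,0.01,-0.15]
    - [0.16,0.02,-0.2]
    - [0.184,0.024,-0.27]
    - [0.184,0.024,-0.27]
  dr:
    - [-0.112,-0.089,0.144]
    - [-0.224,-0.178,0.288]
    - [-0.336,-0.266,0.432]
    - [-0.448,-0.355,0.576]
    - [-0.56,-0.444,0.72]
    - [-0.56,-0.444,0.72]
  jaw: [0,0,0,0,0,0]

```text
time: 2.27
tool_pos: [0.4883, -0.0876, 0.2304]
tool_rot: [-3.14, 0.689, 2.618]
contact_force: [-1.8, -0.7, -2.0]
opening: 0.0007
grip_force: 0.0
```

```bash
python3 - <<'E'
from want import *
show(*target([-.014,.08,.1226],40,.15,1))
show(*target([-.014,.08,.1226],40,.02,1))
s=telemetry.observe()
im=eyes.read_camera("wrist"); 
m=eyes.camera_model("wrist"); f=192/np.tan(np.radians(m["vertical_fov"]/2))
H=np.eye(4);H[:3,:3]=R.from_euler('xyz',s["tool_rot"]).as_matrix();H[:3,3]=s["tool_pos"];C=H@m["hand_eye"]
for l in([-.014,.08,.1226],[-.0181,.08,.226],[-.0107,-.08,.2]):
    c=np.linalg.inv(C)@[*world(Q,l)[0],1]; u=(int(f*c[0]/c[2]+m["cx"]),int(f*c[1]/c[2]+m["cy"])); print(u); cv2.circle(im,u,4,(255,0,0),1)
cv2.imwrite("pics/w1.png",im[:,:,::-1])
E
```

```text
t 2.27 target [ 0.4927 -0.0876  0.2375] dpos [ 0.011 -0.     0.018] dr [-0.007 -0.017 -0.001] q [-0.2   0.03  2.14 -0.6   0.37 -0.75] F [-1.8 -0.7 -2. ]
t 2.27 target [ 0.565  -0.1295  0.1379] dpos [ 0.192 -0.105 -0.231] dr [-0.007 -0.017 -0.001] q [-0.2   0.03  2.14 -0.6   0.37 -0.75] F [-1.8 -0.7 -2. ]
(256, 187)
(256, 289)
(69, 262)
```

View pics/w1.png

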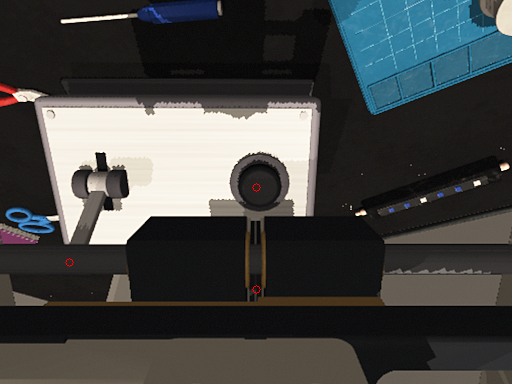

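The red mark on the button at (256,187) falls within 4 px of its true centre at (260,187). Next I go down to 20 mm above it.

Emit:
apply_moves:
  delta_pos:
    - [0.05,-0.02,-0.03]
    - [0.1,-0.05,-0.09]
    - [0.15,-0.08,-0.16]
    - [0.18,-0.1,-0.21]
    - [0.19,-0.105,-0.231]
    - [0.19,-0.105,-0.231]
  dr:
    - [0,-0.017,0]
    - [0,-0.017,0]
    - [0,-0.017,0]
    - [0,-0.017,0]
    - [0,-0.017,0]
    - [0,-0.017,0]
  jaw: [0,0,0,0,0,0]

```text
time: 2.82
tool_pos: [0.5783, -0.1192, 0.1626]
tool_rot: [-3.112, 0.687, 2.599]
contact_force: [-0.4, 0.2, 0.2]
opening: 0.0005
grip_force: 0.0
```

```bash
python3 - <<'E'
from want import *
show(*target([-.014,.081,.1226],40,.0,1))
n=np.array([-.574,0,.819])
for d in(.008,.012): show(*target(np.array([-.014,.081,.1226])-d*n,40,.0,1))
E
```

```text
t 2.82 target [ 0.5767 -0.1351  0.1226] dpos [-0.004 -0.04  -0.1  ] dr [ 0.028 -0.042  0.073] q [-0.2   0.32  2.01 -0.99  0.29 -0.33] F [-0.4  0.2  0.2]
t 2.82 target [ 0.5806 -0.1374  0.116 ] dpos [ 0.006 -0.045 -0.116] dr [ 0.028 -0.042  0.073] q [-0.2   0.32  2.01 -0.99  0.29 -0.33] F [-0.4  0.2  0.2]
t 2.82 target [ 0.5826 -0.1385  0.1128] dpos [ 0.011 -0.048 -0.125] dr [ 0.028 -0.042  0.073] q [-0.2   0.32  2.01 -0.99  0.29 -0.33] F [-0.4  0.2  0.2]
```

```bash
cat > kin.py <<'E'
from want import *
Y=lambda a:R.from_euler('y',a); Z=lambda a:R.from_euler('z',a)
def fk(k,q):
    a,h,L1,L2,o,L3=k
    A=Z(q[0])*Y(q[1]); B=A*Y(q[2]); T=B*Z(q[3])*Y(q[4])
    return Z(q[0]).apply([a,0,h])+A.apply([0,0,L1])+B.apply([o,0,L2])+T.apply([0,0,L3]), T.as_matrix()[:,2]
s=telemetry.observe()
D=[([-1.358,.343,1.525,0,1.275],[.184,-.491,.226]),([-.41,.09,1.52,0,1.53],[.4191,-.0974,.3454]),([-.2,.03,2.14,-.6,.37],[.4883,-.0876,.2304]),([-.2,.32,2.01,-.99,.29],[.5783,-.1192,.1626])]
k=least_squares(lambda k:np.r_[np.ravel([fk(k,q)[0]-p for q,p in D]),.001*(k-[0,.4,.4,.4,0,.2])],[0,.4,.4,.4,0,.2]).x
lo=np.array([-2.5,-.74,.07,-.97,.31]);hi=np.array([2.5,2,2.67,4.1,2.63])
def ik(P,z,q0):
    best=None
    for s4 in(q0[3],0,3):
        x0=np.clip([q0[0],q0[1],q0[2],s4,q0[4]],lo+.01,hi-.01)
        r=least_squares(lambda q:np.r_[fk(k,q)[0]-P,.3*(fk(k,q)[1]-z)],x0,bounds=(lo,hi))
        if best is None or r.cost<best.cost: best=r
    return best
E
python3 - <<'E'
from kin import *
print(k.round(3),[np.abs(fk(k,q)[0]-p).max().round(4) for q,p in D])
n=np.array([-.574,0,.819]); u=np.array([.819,0,.574])
for az in(-.525,-.4,-.3,-.2):
  for tilt in(26,30,34,38,42,46,50):
    P=world(Q,np.array([-.014,.081,.1226])-.012*n-.006*u)[0]
    z=Z(az).apply(AX(tilt)); r=ik(P,z,[-.2,.4,1.9,-.5,.5])
    P2=P-.1*z; r2=ik(P2,z,r.x)
    print(az,tilt,np.abs(r.fun).max().round(4),r.x.round(2),np.abs(r2.fun).max().round(4),r2.x.round(2))
E
```

```text
[ 0.211 -0.098  0.302  0.173 -0.181  0.051] [np.float64(0.072), np.float64(0.0691), np.float64(0.0208), np.float64(0.0089)]
-0.525 26 0.007 [-0.22  0.4   2.06 -0.49  0.31] 0.0 [-0.2   0.25  1.93 -0.28  0.55]
-0.525 30 0.014 [-0.21  0.4   2.03 -0.64  0.31] 0.0 [-0.19  0.22  1.99 -0.38  0.46]
-0.525 34 0.0194 [-0.2   0.4   2.03 -0.88  0.31] 0.0 [-0.18  0.19  2.05 -0.52  0.38]
-0.525 38 0.0188 [-0.2   0.34  2.27  4.1   0.31] 0.0 [-0.18  0.16  2.11 -0.74  0.32]
-0.525 42 0.0125 [-0.2   0.34  2.24  4.1   0.31] 0.0054 [-0.17  0.13  2.14 -0.97  0.31]
-0.525 46 0.0027 [-0.21  0.34  2.22  4.    0.31] 0.0179 [-0.16  0.12  2.13 -0.97  0.31]
-0.525 50 0.0 [-0.21  0.34  2.22  3.88  0.36] 0.0142 [-0.17  0.07  2.36  4.1   0.31]
-0.4 26 0.0113 [-0.22  0.4   2.03 -0.29  0.31] 0.0 [-0.21  0.24  1.94 -0.17  0.52]
-0.4 30 0.0197 [-0.22  0.41  1.99 -0.38  0.31] 0.0 [-0.21  0.21  2.   -0.23  0.43]
-0.4 34 0.0273 [-0.21  0.41  1.96 -0.5   0.31] 0.0 [-0.2   0.18  2.07 -0.34  0.33]
-0.4 38 0.0262 [-0.21  0.34  2.32  3.73  0.31] 0.0081 [-0.2   0.16  2.08 -0.46  0.31]
-0.4 42 0.0175 [-0.21  0.33  2.29  3.68  0
[... 697 characters left out ...]
3  2.03 -0.37  0.31]
-0.3 50 0.0013 [-0.23  0.33  2.24  3.33  0.31] 0.025 [-0.21  0.05  2.43  3.46  0.31]
-0.2 26 0.0134 [-0.23  0.41  2.02  0.05  0.31] 0.0 [-0.23  0.24  1.94  0.03  0.51]
-0.2 30 0.023 [-0.23  0.41  1.97  0.07  0.31] 0.0 [-0.24  0.21  2.01  0.04  0.41]
-0.2 34 0.0324 [-0.23  0.42  1.92  0.09  0.31] 0.0004 [-0.24  0.17  2.07  0.07  0.31]
-0.2 38 0.0312 [-0.23  0.33  2.35  3.04  0.31] 0.0133 [-0.24  0.16  2.05  0.09  0.31]
-0.2 42 0.0214 [-0.23  0.33  2.31  3.05  0.31] 0.0264 [-0.24  0.15  2.03  0.12  0.31]
-0.2 46 0.0115 [-0.23  0.33  2.28  3.05  0.31] 0.0395 [-0.25  0.14  2.02  0.16  0.31]
-0.2 50 0.0016 [-0.23  0.33  2.24  3.06  0.31] 0.0263 [-0.24  0.05  2.44  3.    0.31]
```

```bash
sed -i 's/a,h,L1,L2,o,L3=k/a,h,L1,L2,o,L3,d,e=k/; s/\[a,0,h\]/[a,d,h]/; s/\[0,0,L3\]/[0,e,L3]/; s/\[0,.4,.4,.4,0,.2\]/[0,.2,.4,.4,0,.2,.07,0]/g' kin.py
python3 - <<'E'
from kin import *
print(k.round(3),[np.abs(fk(k,q)[0]-p).max().round(4) for q,p in D])
for q,rot in((D[2][0],[-3.14,.689,2.618]),(D[3][0],[-3.112,.687,2.599])): print(fk(k,q)[1].round(3),R.from_euler('xyz',rot).as_matrix()[:,2].round(3))
E
```

```text
[0.009 0.223 0.502 0.37  0.043 0.319 0.072 0.005] [np.float64(0.0008), np.float64(0.0007), np.float64(0.0003), np.float64(0.0002)]
[ 0.549 -0.32  -0.772] [ 0.55  -0.319 -0.772]
[ 0.528 -0.351 -0.773] [ 0.528 -0.353 -0.773]
```

```bash
python3 - <<'E'
from kin import *
n=np.array([-.574,0,.819]); u=np.array([.819,0,.574])
def clear(tcp,az,tilt):  # min distance of roof front edge/under side points to body slab
    da=az-Q[2]; z=Z(da).apply(AX(tilt)); x=Z(da).apply([np.cos(np.radians(tilt)),0,np.sin(np.radians(tilt))])
    return min((np.array([-.0181,y,.217])-tcp)@x for y in(.035,.125))-.0375
for az in(-.7,-.6,-.525,-.4,-.2):
  for tilt in(24,28,32,36,40,48,56):
    T=np.array([-.014,.081,.1226])-.008*u;o=[]
    for b in(-.013,.03,.1):
      P=world(Q,T+b*n if b<0 else T-b*AX(tilt))[0]; z=Z(az).apply(AX(tilt)); r=ik(P,z,[-.2,.3,2,-.5,.5]); o+=[np.abs(r.fun).max().round(3),r.x[3:].round(2)]
    print(az,tilt,"clr",clear(T-.012*n,az,tilt).round(4),*o)
E
```

```text
-0.7 24 clr -0.0042 0.0 [-0.36  0.5 ] 0.0 [-0.32  0.58] 0.0 [-0.27  0.73]
-0.7 28 clr 0.003 0.0 [-0.53  0.42] 0.0 [-0.46  0.49] 0.0 [-0.38  0.64]
-0.7 32 clr 0.01 0.0 [-0.77  0.35] 0.0 [-0.66  0.42] 0.0 [-0.52  0.55]
-0.7 36 clr 0.0167 0.004 [-0.97  0.33] 0.0 [-0.94  0.37] 0.0 [-0.72  0.48]
-0.7 40 clr 0.0232 0.015 [-0.97  0.33] 0.01 [-0.97  0.36] 0.001 [-0.97  0.44]
-0.7 48 clr 0.0353 0.006 [4.1  0.48] 0.013 [4.1  0.47] 0.024 [4.1  0.45]
-0.7 56 clr 0.046 0.0 [3.99 0.69] 0.0 [4.07 0.67] 0.009 [4.1  0.68]
-0.6 24 clr -0.0003 0.0 [-0.28  0.46] 0.0 [-0.25  0.54] 0.0 [-0.21  0.7 ]
-0.6 28 clr 0.0068 0.0 [-0.43  0.36] 0.0 [-0.37  0.44] 0.0 [-0.29  0.59]
-0.6 32 clr 0.0136 0.004 [-0.66  0.31] 0.0 [-0.56  0.35] 0.0 [-0.42  0.49]
-0.6 36 clr 0.0202 0.011 [-0.97  0.31] 0.004 [-0.85  0.31] 0.0 [-0.62  0.4 ]
-0.6 40 clr 0.0265 0.013 [4.1  0.31] 0.013 [-0.97  0.31] 0.0 [-0.94  0.34]
-0.6 48 clr 0.0382 0.0 [3.97 0.42] 0.001 [4.1  0.39] 0.013 [4.1  0.37]
-0.6 56 clr 0.0484 0.0 [3.75 0.68] 0.0 [3.83 0.65] 0.0 [4.02 0.62]
-0.525 24 clr 0.0027 0.0 [-0.2   0.44] 0.0 [-0.18  0.52] 0.0 [-0.15  0.68]
-0
[... 747 characters left out ...]
.31]
-0.4 40 clr 0.0247 0.017 [3.35 0.31] 0.023 [3.45 0.31] 0.016 [-0.38  0.31]
-0.4 48 clr 0.0366 0.0 [3.33 0.38] 0.0 [3.42 0.32] 0.009 [3.63 0.31]
-0.4 56 clr 0.0471 0.0 [3.28 0.69] 0.0 [3.32 0.65] 0.0 [3.43 0.56]
-0.2 24 clr -0.0105 0.0 [0.2  0.42] 0.0 [0.17 0.51] 0.0 [0.13 0.67]
-0.2 28 clr -0.0031 0.0 [0.33 0.31] 0.0 [0.26 0.39] 0.0 [0.18 0.55]
-0.2 32 clr 0.0042 0.01 [0.48 0.31] 0.003 [0.41 0.31] 0.0 [0.27 0.43]
-0.2 36 clr 0.0112 0.025 [0.82 0.31] 0.014 [0.63 0.31] 0.0 [0.43 0.31]
-0.2 40 clr 0.018 0.014 [2.41 0.31] 0.018 [2.13 0.31] 0.013 [0.7  0.31]
-0.2 48 clr 0.0307 0.0 [2.69 0.42] 0.0 [2.63 0.36] 0.005 [2.46 0.31]
-0.2 56 clr 0.0422 0.0 [2.81 0.72] 0.0 [2.81 0.68] 0.0 [2.79 0.6 ]
```

```bash
cat >> kin.py <<'E'
n=np.array([-.574,0,.819]); u=np.array([.819,0,.574])
def ori(az,tilt): return Z(az)*Y(-np.radians(tilt))*R.from_euler('x',np.pi)*Z(np.pi)
B=np.array([-.014,.081,.1226])
def go(T,az,tilt,back=0):
    P=world(Q,T)[0]; O=ori(az,tilt); z=O.as_matrix()[:,2]; P=P-back*z
    r=ik(P,z,[-.2,.3,2,-.5,.5]); print("ik",np.abs(r.fun).max().round(4),r.x.round(2)); show(P,O)
E
python3 - <<'E'
from kin import *
T=B-.011*u
for az,t in((-.65,31),(-.62,30)):
  go(T-.013*n,az,t); go(T,az,t,.03); go(T,az,t,.11)
E
```

```text
ik 0.0 [-0.25  0.43  1.95 -0.68  0.33]
t 2.82 target [ 0.5753 -0.1343  0.1056] dpos [-0.007 -0.038 -0.142] dr [ 0.205  0.215 -0.181] q [-0.2   0.32  2.01 -0.99  0.29 -0.33] F [-0.4  0.2  0.2]
ik 0.0 [-0.23  0.33  1.97 -0.57  0.4 ]
t 2.82 target [ 0.5566 -0.1212  0.142 ] dpos [-0.054 -0.005 -0.052] dr [ 0.205  0.215 -0.181] q [-0.2   0.32  2.01 -0.99  0.29 -0.33] F [-0.4  0.2  0.2]
ik 0.0 [-0.19  0.17  1.95 -0.44  0.57]
t 2.82 target [ 0.5238 -0.0963  0.2106] dpos [-0.136  0.057  0.12 ] dr [ 0.205  0.215 -0.181] q [-0.2   0.32  2.01 -0.99  0.29 -0.33] F [-0.4  0.2  0.2]
ik 0.0 [-0.26  0.42  1.95 -0.58  0.32]
t 2.82 target [ 0.5753 -0.1343  0.1056] dpos [-0.007 -0.038 -0.142] dr [ 0.221  0.247 -0.121] q [-0.2   0.32  2.01 -0.99  0.29 -0.33] F [-0.4  0.2  0.2]
ik 0.0 [-0.25  0.33  1.96 -0.49  0.4 ]
t 2.82 target [ 0.5567 -0.1219  0.1423] dpos [-0.054 -0.007 -0.051] dr [ 0.221  0.247 -0.121] q [-0.2   0.32  2.01 -0.99  0.29 -0.33] F [-0.4  0.2  0.2]
ik 0.0 [-0.21  0.17  1.94 -0.37  0.58]
t 2.82 target [ 0.5241 -0.0986  0.2115] dpos [-0.135  0.052  0.122] dr [ 0.221  0.247 -0.121] q [-0.2   0.32  2.01 -0.99  0.29 -0.33] F [-0.4  0.2  0.2]
```

Emit:
apply_moves:
  delta_pos:
    - [-0.05,0.02,0.06]
    - [-0.1,0.05,0.12]
    - [-0.16,0.08,0.18]
    - [-0.16,0.08,0.18]
    - [-0.16,0.08,0.18]
    - [-0.16,0.08,0.18]
  dr:
    - [0,0,0]
    - [0,0,0]
    - [0.1,0.1,-0.09]
    - [0.205,0.215,-0.18]
    - [0.205,0.215,-0.18]
    - [0.205,0.215,-0.18]
  jaw: [0,0,0,0,0,0]

```text
time: 3.32
tool_pos: [0.5139, -0.0859, 0.237]
tool_rot: [3.136, 0.547, 2.495]
contact_force: [-0.2, -0.3, 0.3]
opening: 0.0005
grip_force: 0.0
```

```bash
python3 - <<'E'
from kin import *
T=B-.011*u
az,t=-.65,31
go(T,az,t,.11)
E
```

```text
ik 0.0 [-0.19  0.17  1.95 -0.44  0.57]
t 3.32 target [ 0.5238 -0.0963  0.2106] dpos [ 0.025 -0.026 -0.066] dr [-0.     0.014 -0.011] q [-0.17  0.12  1.94 -0.41  0.63 -0.82] F [-0.2 -0.3  0.3]
```

Emit:
apply_moves:
  delta_pos:
    - [0.025,-0.026,-0.066]
    - [0.05,-0.045,-0.12]
    - [0.08,-0.067,-0.18]
    - [0.107,-0.088,-0.237]
    - [0.107,-0.088,-0.237]
    - [0.107,-0.088,-0.237]
  dr:
    - [0,0.014,-0.011]
    - [0,0.014,-0.011]
    - [0,0.014,-0.011]
    - [0,0.014,-0.011]
    - [0,0.014,-0.011]
    - [0,0.014,-0.011]
  jaw: [0,0,0,0,0,0]

```text
time: 3.82
tool_pos: [0.5541, -0.1208, 0.1372]
tool_rot: [-3.136, 0.531, 2.495]
contact_force: [-0.4, 0.4, 0.2]
opening: 0.0
grip_force: 0.0
```

```bash
python3 - <<'E'
from kin import *
T=B-.011*u
az,t=-.65,31
go(T+.002*n,az,t);go(T-.006*n,az,t);go(T-.012*n,az,t)
E
```

```text
ik 0.0 [-0.24  0.39  1.96 -0.64  0.35]
t 3.82 target [ 0.5679 -0.13    0.1179] dpos [ 0.035 -0.023 -0.048] dr [-0.004 -0.021 -0.001] q [-0.23  0.34  1.96 -0.56  0.4  -0.68] F [-0.4  0.4  0.2]
ik 0.0 [-0.25  0.41  1.96 -0.66  0.34]
t 3.82 target [ 0.5719 -0.1323  0.1114] dpos [ 0.044 -0.029 -0.065] dr [-0.004 -0.021 -0.001] q [-0.23  0.34  1.96 -0.56  0.4  -0.68] F [-0.4  0.4  0.2]
ik 0.0 [-0.25  0.43  1.95 -0.68  0.33]
t 3.82 target [ 0.5748 -0.134   0.1065] dpos [ 0.052 -0.033 -0.077] dr [-0.004 -0.021 -0.001] q [-0.23  0.34  1.96 -0.56  0.4  -0.68] F [-0.4  0.4  0.2]
```

Emit:
apply_moves:
  delta_pos:
    - [0.018,-0.012,-0.024]
    - [0.035,-0.023,-0.048]
    - [0.039,-0.026,-0.056]
    - [0.044,-0.029,-0.065]
    - [0.044,-0.029,-0.065]
  dr:
    - [0,-0.02,0]
    - [0,-0.02,0]
    - [0,-0.02,0]
    - [0,-0.02,0]
    - [0,-0.02,0]
  jaw: [0,0,0,0,0]

```text
time: 4.23
tool_pos: [0.5731, -0.132, 0.114]
tool_rot: [3.137, 0.544, 2.49]
contact_force: [-0.1, 1.2, 4.0]
opening: 0.0004
grip_force: 1.7
```

Emit:
apply_moves:
  delta_pos:
    - [0.004,-0.0025,-0.007]
    - [0.008,-0.005,-0.014]
    - [0.008,-0.005,-0.014]
  dr:
    - [0,0,0]
    - [0,0,0]
    - [0,0,0]
  jaw: [0,0,0]

```text
time: 4.48
tool_pos: [0.5758, -0.1335, 0.1099]
tool_rot: [3.137, 0.545, 2.49]
contact_force: [-14.2, 8.9, 21.2]
opening: 0.0
grip_force: 13.8
```

Emit:
apply_moves:
  delta_pos:
    - [0.0025,-0.0014,-0.004]
    - [0.005,-0.003,-0.008]
    - [0.005,-0.003,-0.008]
  dr:
    - [0,0,0]
    - [0,0,0]
    - [0,0,0]
  jaw: [0,0,0]

```text
time: 4.73
tool_pos: [0.5761, -0.1337, 0.1094]
tool_rot: [3.138, 0.547, 2.49]
contact_force: [-41.0, 23.3, 56.5]
opening: 0.0004
grip_force: 36.6
```

Emit:
apply_moves:
  delta_pos:
    - [-0.02,0.014,0.04]
    - [-0.06,0.045,0.12]
    - [-0.09,0.07,0.19]
    - [-0.123,0.094,0.257]
    - [-0.17,0.1,0.35]
    - [-0.23,0.1,0.45]
    - [-0.23,0.1,0.45]
  dr:
    - [0,0,0]
    - [0,0,0]
    - [0,0,0]
    - [0,0,0]
    - [0,0,0]
    - [0,0,0]
    - [0,0,0]
  jaw: [0,0,0,0,1,1,1]

```text
time: 5.32
tool_pos: [0.4858, -0.095, 0.2912]
tool_rot: [3.132, 0.552, 2.488]
contact_force: [1.2, -0.5, 0.8]
opening: 0.016
grip_force: 0.0
```

```bash
python3 - <<'E'
from kin import *
im=eyes.read_camera("scene"); a=im[140:260,185:345,::-1]; cv2.imwrite("pics/sc2.png",cv2.resize(a,None,fx=5,fy=5,interpolation=cv2.INTER_CUBIC))
for ang in (1.45,):
  h=np.array([-.0107-.085*np.sin(ang),-.08,.115+.085*np.cos(ang)])
  print("handle px", proj("scene",world(Q,h)))
  for az,t in((-.525,0),(-.525,10),(-.525,20)):
    d=Z(az-Q[2]).apply(AX(t)); g=h+.019*d   # TCP so grasp point on the handle
    for b in(0,.03,.1): print(t,b);go(g,az,t,b)
E
```

```text
handle px [[299.72306924 196.32534623]]
0 0
ik 0.0 [-0.66  0.41  1.8  -0.    0.93]
t 5.37 target [ 0.4258 -0.2338  0.1062] dpos [-0.151 -0.346 -0.458] dr [0.599 0.925 0.246] q [-0.21  0.    1.9  -0.32  0.75 -0.94] F [ 1.2 -0.1 -0.2]
0 0.03
ik 0.0 [-0.66  0.37  1.77 -0.    1.01]
t 5.37 target [ 0.4258 -0.2338  0.1362] dpos [-0.151 -0.346 -0.383] dr [0.599 0.925 0.246] q [-0.21  0.    1.9  -0.32  0.75 -0.94] F [ 1.2 -0.1 -0.2]
0 0.1
ik 0.0 [-0.66  0.29  1.66  0.    1.19]
t 5.37 target [ 0.4258 -0.2338  0.2062] dpos [-0.151 -0.346 -0.208] dr [0.599 0.925 0.246] q [-0.21  0.    1.9  -0.32  0.75 -0.94] F [ 1.2 -0.1 -0.2]
10 0
ik 0.0 [-0.68  0.34  1.95  0.04  0.68]
t 5.37 target [ 0.4287 -0.2354  0.1065] dpos [-0.144 -0.35  -0.457] dr [0.405 0.634 0.248] q [-0.21  0.    1.9  -0.32  0.75 -0.94] F [ 1.2 -0.1 -0.2]
10 0.03
ik 0.0 [-0.68  0.28  1.92  0.04  0.76]
t 5.37 target [ 0.4242 -0.2328  0.1361] dpos [-0.155 -0.344 -0.383] dr [0.405 0.634 0.248] q [-0.21  0.    1.9  -0.32  0.75 -0.94] F [ 1.2 -0.1 -0.2]
10 0.1
ik 0.0 [-0.68  0.17  1.85  0.03  0.96]
t 5.37 target [ 0.4137 -0.2267  0.205 ] dpos [-0.181 -0.329 -0.211] dr [0.405 0.634 0.248] q [-0.21  0.    1.9  -0.32  0.75 -0.94] F [ 1.2 -0.1 -0.2]
20 0
ik 0.0 [-0.7   0.28  2.09  0.14  0.42]
t 5.37 target [ 0.4315 -0.2371  0.1074] dpos [-0.137 -0.354 -0.455] dr [0.211 0.344 0.249] q [-0.21  0.    1.9  -0.32  0.75 -0.94] F [ 1.2 -0.1 -0.2]
20 0.03
ik 0.0 [-0.7   0.21  2.08  0.13  0.51]
t 5.37 target [ 0.4226 -0.2319  0.1356] dpos [-0.159 -0.342 -0.385] dr [0.211 0.344 0.249] q [-0.21  0.    1.9  -0.32  0.75 -0.94] F [ 1.2 -0.1 -0.2]
20 0.1
ik 0.0 [-0.72  0.06  2.03  0.1   0.71]
t 5.37 target [ 0.4019 -0.2199  0.2014] dpos [-0.211 -0.312 -0.22 ] dr [0.211 0.344 0.249] q [-0.21  0.    1.9  -0.32  0.75 -0.94] F [ 1.2 -0.1 -0.2]
```

View pics/sc2.png

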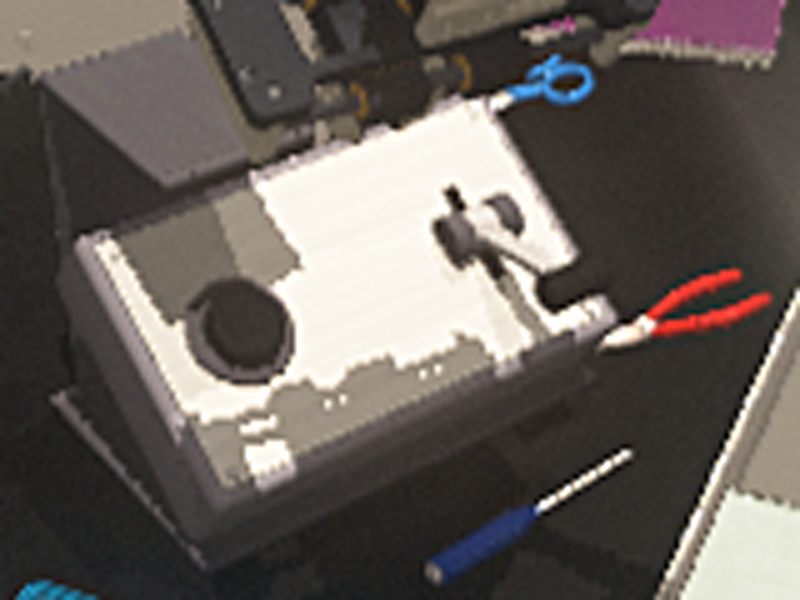

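The lever is down, with its handle at crop (573,285), which is px (299.6,197) and matches the prediction. The button is out.

Emit:
apply_moves:
  delta_pos:
    - [-0.04,-0.07,0]
    - [-0.08,-0.14,-0.02]
    - [-0.12,-0.21,-0.07]
    - [-0.15,-0.28,-0.13]
    - [-0.18,-0.33,-0.18]
    - [-0.18,-0.33,-0.21]
    - [-0.18,-0.33,-0.21]
  dr:
    - [0.08,0.127,0.05]
    - [0.16,0.254,0.1]
    - [0.24,0.381,0.15]
    - [0.324,0.508,0.2]
    - [0.405,0.634,0.248]
    - [0.405,0.634,0.248]
    - [0.405,0.634,0.248]
  jaw: [1,1,1,1,1,1,1]

```text
time: 5.95
tool_pos: [0.412, -0.2281, 0.196]
tool_rot: [-3.139, 0.158, 2.613]
contact_force: [0.4, 0.1, -0.4]
opening: 0.0666
grip_force: 0.0
```

```bash
cat >> kin.py <<'E'
def lever(ang,tilt=10,back=0):
    h=np.array([-.0107-.085*np.sin(ang),-.08,.115+.085*np.cos(ang)]); go(h+.019*AX(tilt),Q[2],tilt,back)
E
python3 - <<'E'
from kin import *
lever(1.45,10,.03); lever(1.45)
s=telemetry.observe()
im=eyes.read_camera("wrist"); 
m=eyes.camera_model("wrist"); f=192/np.tan(np.radians(m["vertical_fov"]/2))
H=np.eye(4);H[:3,:3]=R.from_euler('xyz',s["tool_rot"]).as_matrix();H[:3,3]=s["tool_pos"];C=H@m["hand_eye"]
for l in([-.0107-.0844,-.08,.125],[-.0107,-.08,.115]):
    c=np.linalg.inv(C)@[*world(Q,l)[0],1]; v=(int(f*c[0]/c[2]+m["cx"]),int(f*c[1]/c[2]+m["cy"])); print(v); cv2.circle(im,v,4,(255,0,0),1)
cv2.imwrite("pics/w2.png",im[:,:,::-1])
E
```

```text
ik 0.0 [-0.68  0.28  1.92  0.04  0.76]
t 5.95 target [ 0.4242 -0.2328  0.1361] dpos [ 0.031 -0.012 -0.15 ] dr [-0.012 -0.03   0.008] q [-0.68  0.19  1.84  0.03  0.95 -1.74] F [ 0.4  0.1 -0.4]
ik 0.0 [-0.68  0.34  1.95  0.04  0.68]
t 5.95 target [ 0.4287 -0.2354  0.1065] dpos [ 0.042 -0.018 -0.224] dr [-0.012 -0.03   0.008] q [-0.68  0.19  1.84  0.03  0.95 -1.74] F [ 0.4  0.1 -0.4]
(257, 203)
(257, 284)
```

View pics/w2.png

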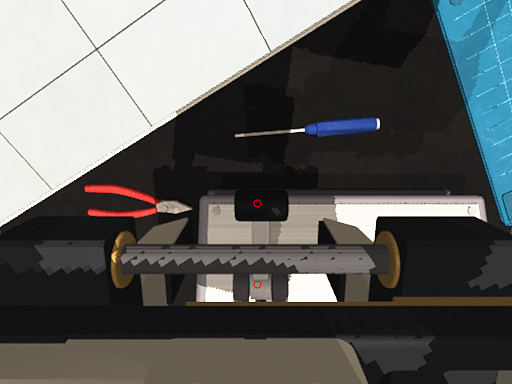

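The handle centre is at (261,205) against a predicted (257,203), about 2 mm towards +y. I descend and close.

Emit:
apply_moves:
  delta_pos:
    - [0,0,0]
    - [0.01,0,-0.04]
    - [0.02,-0.005,-0.09]
    - [0.032,-0.008,-0.15]
    - [0.04,-0.012,-0.19]
    - [0.044,-0.014,-0.224]
    - [0.044,-0.014,-0.224]
    - [0.044,-0.014,-0.224]
  dr:
    - [-0.012,-0.03,0.008]
    - [-0.012,-0.03,0.008]
    - [-0.012,-0.03,0.008]
    - [-0.012,-0.03,0.008]
    - [-0.012,-0.03,0.008]
    - [-0.012,-0.03,0.008]
    - [-0.012,-0.03,0.008]
    - [-0.012,-0.03,0.008]
  jaw: [1,1,1,1,1,1,1,1]

```text
time: 6.67
tool_pos: [0.4321, -0.2319, 0.1114]
tool_rot: [-3.141, 0.184, 2.623]
contact_force: [0.7, 0.1, -0.2]
opening: 0.092
grip_force: 0.0
```

```bash
python3 - <<'E'
from kin import *
lever(1.45)
E
```

```text
ik 0.0 [-0.68  0.34  1.95  0.04  0.68]
t 6.67 target [ 0.4287 -0.2354  0.1065] dpos [-0.009 -0.009 -0.012] dr [ 0.011  0.015 -0.013] q [-0.67  0.33  1.94  0.04  0.7  -1.75] F [ 0.7  0.1 -0.2]
```

Emit:
apply_moves:
  delta_pos:
    - [0,0,0]
    - [0,0,0]
    - [0,0,0]
    - [0,0,0]
    - [0,0,0]
    - [0,0,0]
    - [0,0,0]
    - [0,0,0]
  dr:
    - [0,0,0]
    - [0,0,0]
    - [0,0,0]
    - [0,0,0]
    - [0,0,0]
    - [0,0,0]
    - [0,0,0]
    - [0,0,0]
  jaw: [0.3,0.3,0.3,0.3,0.3,0.3,0.3,0.3]
  force: 15

```text
time: 7.33
tool_pos: [0.4317, -0.2329, 0.1108]
tool_rot: [-3.141, 0.183, 2.621]
contact_force: [0.3, 0.2, -0.1]
opening: 0.0434
grip_force: 0.1
```

Emit:
apply_moves:
  delta_pos:
    - [-0.007,-0.003,-0.008]
    - [-0.007,-0.003,-0.008]
    - [-0.007,-0.003,-0.008]
    - [-0.007,-0.003,-0.008]
    - [-0.007,-0.003,-0.008]
  dr:
    - [0,0,0]
    - [0,0,0]
    - [0,0,0]
    - [0,0,0]
    - [0,0,0]
  jaw: [0.3,0.3,0,0,0]
  force: 15

```text
time: 7.75
tool_pos: [0.4307, -0.2342, 0.109]
tool_rot: [3.141, 0.187, 2.62]
contact_force: [3.0, 5.6, 9.8]
opening: 0.0399
grip_force: 15.0
```

```bash
python3 - <<'E'
from kin import *
h=lambda a:np.array([-.085*np.sin(a),0,.085*np.cos(a)])
s=telemetry.observe();print(s["opening"],s["grip_force"],s["contact_force"],s["tool_pos"])
for a in(1.3,1.15,1.0,.85,.7,.55,.4,.25,.1,0,-.08,-.1): print(a,((world([0,0,Q[2]],h(a))-world([0,0,Q[2]],h(1.45)))[0]/.4).round(3).tolist())
E
```

```text
0.03989280550192193 15.012242048978806 [2.97398077 5.6082444  9.77239245] [ 0.4306587  -0.23417287  0.10904224]
1.3 [0.005, -0.003, 0.031]
1.15 [0.015, -0.009, 0.061]
1.0 [0.028, -0.016, 0.089]
0.85 [0.044, -0.026, 0.115]
0.7 [0.064, -0.037, 0.137]
0.55 [0.086, -0.05, 0.156]
0.4 [0.111, -0.064, 0.17]
0.25 [0.137, -0.079, 0.18]
0.1 [0.164, -0.095, 0.186]
0 [0.183, -0.106, 0.187]
-0.08 [0.197, -0.114, 0.186]
-0.1 [0.201, -0.116, 0.186]
```

Emit:
apply_moves:
  delta_pos:
    - [0.002,-0.001,0.015]
    - [0.005,-0.003,0.031]
    - [0.01,-0.006,0.046]
    - [0.015,-0.009,0.061]
    - [0.021,-0.012,0.075]
    - [0.028,-0.016,0.089]
    - [0.036,-0.021,0.102]
    - [0.044,-0.026,0.115]
  dr:
    - [0,0,0]
    - [0,0,0]
    - [0,0,0]
    - [0,0,0]
    - [0,0,0]
    - [0,0,0]
    - [0,0,0]
    - [0,0,0]
  jaw: [0,0,0,0,0,0,0,0]

```text
time: 8.42
tool_pos: [0.4459, -0.243, 0.1531]
tool_rot: [3.141, 0.179, 2.621]
contact_force: [2.0, 7.6, -3.8]
opening: 0.0397
grip_force: 15.0
```

Emit:
apply_moves:
  delta_pos:
    - [0.01,-0.0055,0.012]
    - [0.02,-0.011,0.022]
    - [0.031,-0.0175,0.032]
    - [0.042,-0.024,0.041]
    - [0.054,-0.031,0.049]
    - [0.067,-0.038,0.055]
    - [0.08,-0.046,0.061]
    - [0.093,-0.053,0.065]
  dr:
    - [0,0,0]
    - [0,0,0]
    - [0,0,0]
    - [0,0,0]
    - [0,0,0]
    - [0,0,0]
    - [0,0,0]
    - [0,0,0]
  jaw: [0,0,0,0,0,0,0,0]

```text
time: 9.08
tool_pos: [0.4832, -0.2648, 0.18]
tool_rot: [3.142, 0.18, 2.622]
contact_force: [-3.6, 6.6, 4.7]
opening: 0.0402
grip_force: 15.0
```

Emit:
apply_moves:
  delta_pos:
    - [0.013,-0.008,0.003]
    - [0.027,-0.016,0.006]
    - [0.036,-0.021,0.007]
    - [0.046,-0.027,0.007]
    - [0.053,-0.031,0.007]
    - [0.06,-0.035,0.006]
    - [0.062,-0.036,0.006]
    - [0.062,-0.036,0.006]
  dr:
    - [0,0,0]
    - [0,0,0]
    - [0,0,0]
    - [0,0,0]
    - [0,0,0]
    - [0,0,0]
    - [0,0,0]
    - [0,0,0]
  jaw: [0,0,0,0,0,0,0,0]

```text
time: 9.75
tool_pos: [0.5094, -0.2801, 0.1831]
tool_rot: [-3.141, 0.185, 2.622]
contact_force: [0.2, 4.2, 4.9]
opening: 0.0397
grip_force: 15.0
```

```bash
python3 - <<'E'
from kin import *
lever(0);lever(-.08)
im=eyes.read_camera("scene"); a=im[140:260,185:345,::-1]; cv2.imwrite("pics/sc3.png",cv2.resize(a,None,fx=5,fy=5,interpolation=cv2.INTER_CUBIC))
E
```

```text
ik 0.0 [-0.65  0.38  1.62  0.03  0.97]
t 9.75 target [ 0.5017 -0.2777  0.1813] dpos [-0.019  0.006 -0.005] dr [ 0.011  0.018 -0.009] q [-0.65  0.38  1.61  0.03  0.97 -1.71] F [0.2 4.2 4.9]
ik 0.0 [-0.65  0.39  1.61  0.03  0.97]
t 9.75 target [ 0.5076 -0.2811  0.181 ] dpos [-0.005 -0.003 -0.005] dr [ 0.011  0.018 -0.009] q [-0.65  0.38  1.61  0.03  0.97 -1.71] F [0.2 4.2 4.9]
```

View pics/sc3.png

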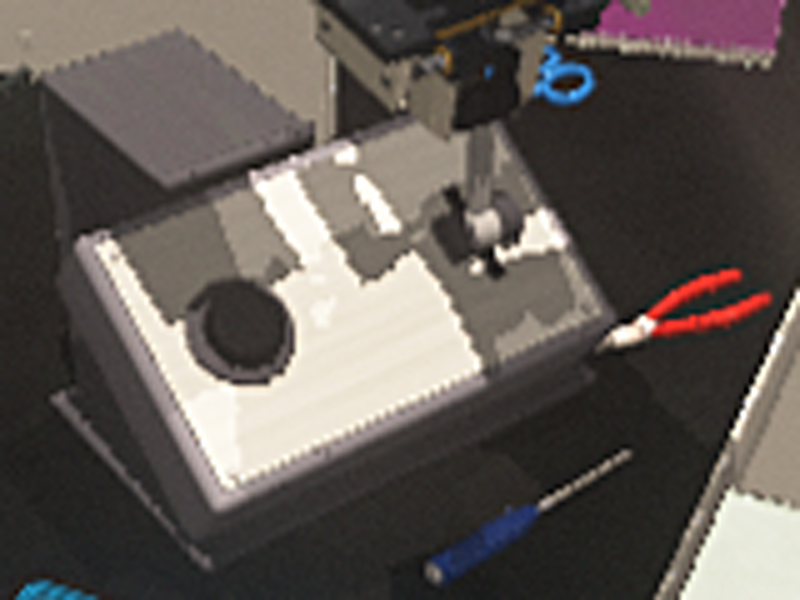

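Emit:
apply_moves:
  delta_pos:
    - [0.003,-0.002,0]
    - [0.005,-0.003,0]
    - [0.005,-0.003,0]
  dr:
    - [0,0,0]
    - [0,0,0]
    - [0,0,0]
  jaw: [0,0,0]

```text
time: 10.05
tool_pos: [0.5111, -0.281, 0.183]
tool_rot: [-3.141, 0.184, 2.622]
contact_force: [0.0, 5.7, 4.9]
opening: 0.0401
grip_force: 15.0
```

Emit:
apply_moves:
  delta_pos:
    - [0,0,0]
    - [0,0,0]
    - [0,0,0]
    - [0,0,0]
    - [0,0,0]
    - [0,0,0]
    - [0,0,0]
    - [0,0,0]
  dr:
    - [0,0,0]
    - [0,0,0]
    - [0,0,0]
    - [0,0,0]
    - [0,0,0]
    - [0,0,0]
    - [0,0,0]
    - [0,0,0]
  jaw: [1,1,1,1,1,1,1,1]

```text
time: 10.72
tool_pos: [0.5105, -0.2813, 0.1819]
tool_rot: [-3.141, 0.183, 2.621]
contact_force: [0.7, 0.4, 0.2]
opening: 0.0883
grip_force: 0.0
```

Emit:
apply_moves:
  delta_pos:
    - [0,0,0.05]
    - [0,0,0.12]
    - [0,0,0.2]
    - [-0.05,0,0.28]
    - [-0.12,0,0.36]
    - [-0.2,0,0.42]
    - [-0.28,0,0.42]
    - [-0.28,0,0.42]
  dr:
    - [0,0,0]
    - [0,0,0]
    - [0,0,0]
    - [0,0,0]
    - [0,0,0]
    - [0,0,0]
    - [0,0,0]
    - [0,0,0]
  jaw: [1,1,1,1,1,1,1,1]

```text
time: 11.38
tool_pos: [0.3951, -0.2813, 0.3523]
tool_rot: [-3.138, 0.186, 2.62]
contact_force: [0.9, -0.6, 0.4]
opening: 0.0915
grip_force: 0.0
```

```bash
python3 - <<'E'
from kin import *
im=eyes.read_camera("scene"); a=im[140:260,185:345,::-1]; cv2.imwrite("pics/sc4.png",cv2.resize(a,None,fx=5,fy=5,interpolation=cv2.INTER_CUBIC))
E
```

```text
(no output)
```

View pics/sc4.png

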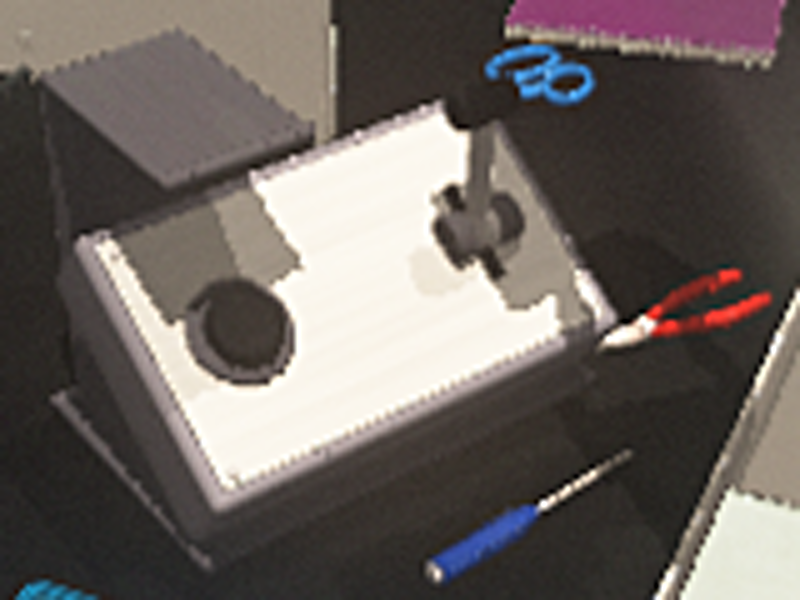

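The lever stands by itself with its handle at crop (475,106), where it began. The button is out, the screwdriver and cutters have not moved, and the robot is clear.

```bash
python3 -c "
from cell import job
print(job.hand_in())"
```

```text
the job is handed in; nothing more can be done
None
```

I did the trip test and handed the job in at about 11.4 s: the button was pushed fully in, the lever dropped, the button came out again, and the lever is back up and standing on its catch. The button push peaked near 74 N at the wrist (limit 120 N). The screwdriver and cutters had not moved in the last picture; I did not re-check the spool.

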